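# Dry-fit a press plunger against the mould's sprung ejector

## Task

Lift the press plunger with the round collar and straight handle up and off its two-pronged hook, put its nose into the bore of the steel mould and press it down against the sprung ejector until its collar sits flat and hard on the mould's rim, without ramming it. Keep it pressed there: the program finishes while the gripper is still holding the plunger down, since the spring lifts it when let go. Leave the other tool hanging, and do not disturb the tumbler or the paddle.

Things in the scene. Friction and masses are not known exactly. Their poses are not given: they have to be found in the camera images.
- plunger_grip (a point): Loose press plunger, 0.35 kg, hanging upright on either stand; the tool with the ROUND collar. From the bottom: aluminium nose 36 mm dia, 50 mm long; collar 66 mm dia, 10 mm thick; straight wooden handle 28 mm dia, 55 mm long. Point: middle of the handle on the axis, 37.5 mm above the collar's underside, 87.5 mm above the nose's end, 27.5 mm below the top. z up the axis.
- plunger_seat (a point): Centre of the underside of the plunger's collar, on its axis; this face comes to rest on the mould's rim. z upward.
- stand_a_seat (a point): One of two identical fixed steel stands with a two-pronged hook. Point: midway between the prongs, level with their top (105 mm above the bench), where a collar's underside rests. Prongs: 8 mm bars, 44 mm apart inside, along x, open to the stand's -x where the ends turn up 10 mm; uprights 70 mm behind at +x, no higher. A tool comes off by lifting it straight up, or over 10 mm up and out to -x.
- stand_b_seat (a point): The same point of the other identical stand.
- mould_rim (a point): Fixed steel mould: a block 100 x 100 mm, 80 mm high, with a vertical round bore 42 mm in diameter from its top. This point is the centre of the bore's mouth at the height of the flat top face (the rim), which is the hard stop for the collar. z upward.
- ejector (a joint): Sprung ejector: steel disc 35 mm dia in the mould's bore; value in m pressed down from rest. At 0 its top is 18 mm below the rim; 0.032 when the plunger's collar is on the rim (own end 0.038). The spring pushes up with 6 N at 0, rising evenly to 12 N at 0.032: more than the plunger's weight, so it rises again if let go.
- cone_tool_ball (a point): Bystander hanging on the other stand: tool with a RECTANGULAR 44 x 66 mm collar, short cone nose and a handle ending in a ball 38 mm in diameter. This point is the ball's centre, 48 mm above the collar's underside and 153 mm above the bench. Leave it hanging.
- tumbler: Bystander: glass tumbler, 72 mm across its rim, 85 mm high, standing on the bench on the robot's side of the work. Origin at the centre of its underside.
- paddle: Bystander: wooden paddle lying on the bench on the far side; blade 130 x 80 x 14 mm, handle 20 mm thick and 120 mm long along its -x. Origin on the underside, 15 mm inside the blade's handle end.
Mind the look-alikes: they are no part of the job. Leave any green or purple look-alike of the part that bears plunger_grip alone. Leave any blue look-alike of the part that bears mould_rim alone.

How it is judged (in metres and radians):
On the way:
1. the plunger is held in the gripper, lifted up off its hook (height (world z) of plunger_grip above 0.165 m and contact force between plunger and the fingers above 1 N and contact force between plunger and stand_a below 0.05 N and contact force between plunger and stand_b below 0.05 N), for 0.2 s.
At the end, for the whole second after the job is handed in: Through the last second the plunger is upright (0.05 rad) and at rest in the bore, centred within 6 mm, its collar within 2 mm of the rim and bearing on the mould with over 1.5 N, the ejector pressed at least 29.5 mm, the fingers still holding it (over 3 N) (z of plunger_seat in the frame of mould_rim below 0.002 m and horizontal distance between plunger_seat and mould_rim below 0.006 m and angle between plunger_seat's own z axis and vertical below 0.05 rad and value of joint ejector above 0.0295 m and contact force between plunger and mould above 1.5 N and contact force between plunger and the fingers above 3 N and linear speed of plunger below 0.01 m/s); the arm keeps its last pose, push and grip.
It fails at once if the plunger is rammed onto the mould (more than 60 N) (contact force between plunger and mould above 60 N).
It fails at once if the plunger is dropped or tipped over (height (world z) of plunger_grip below 0.1 m or angle between plunger_seat's own z axis and vertical above 0.8 rad).
It fails at once if the other tool is disturbed on its hook (moved more than 25 mm) (distance of cone_tool_ball from where it was at the start of the episode above 0.025 m).
It fails at once if the tumbler or the paddle is disturbed (moved more than 25 mm) or the tumbler tipped (distance of any of tumbler, paddle from where it was at the start of the episode above 0.025 m or angle between tumbler's own z axis and vertical above 0.4 rad).
It also fails if it takes over 48 s, if anything falls off the work surface, if the arm or the gripper's body presses on something with over 40 N, if the wrist force passes 120 N, or if a joint passes its speed limit or range.

## Robot

A 6-joint arm with a two-finger parallel gripper is mounted at the origin on the work surface. World frame = base frame: x ahead of the robot, y to its left, z up, the work surface at z = 0. Lengths are in m, angles in degrees, forces in N, time in s.
With the tool pointing down it reaches from about 0.35 to 0.875 m from the base axis. Payload 4.2 kg.
Tool frame: the origin (TCP) lies at the very end of the fingers, on their centre line; the grasp point (between the pads) lies 19 mm behind it; z points along the fingers, y is the direction in which the jaws open and shut (so a half turn about z gives the same grasp; the last joint's range is limited). The gripper opens to 87 mm and grips with 3 to 60 N. Pads are 19 mm wide; open, the fingers measure 117 mm over their backs; the gripper's body (75 mm by 190 mm) begins 51 mm behind the grasp point.
Start: joints at [-53.881, 22.042, 0.453, 0, -68.411, -14.817], TCP at [0.227, -0.582, 0.223] pointing down, gripper open.
Joint ranges: [-179.83, 179.83], [-69.29, 118.12], [-61.27, 80.66], [-181.25, 117.63], [-171.15, -9.14], [-177.46, 177.46]. Speed limits (degrees/s): [159.86, 159.86, 180, 180, 180, 180].

## Interface

Orientations are given as a 3x3 rotation matrix whose columns are the frame's x, y, z axes.
In Python, from station import r, imaging gives the robot as it stands. The module is installed in compiled form; this text tells all that it offers.
- The arm moves only by the tool move_arm, never from a script. Its argument "motion" is one flat list of numbers, 7 for each row, row after row: the shift along the tool's x, y, z in units of 40 mm (1.0 is 40 mm), then the turn, a rotation vector about the tool's x, y, z in units of 5 degrees (1.0 is 5 degrees), then the gripper's target within -1 to 1 (shut at 1, half-way at 0, fully open at -1). In form: [dx, dy, dz, wx, wy, wz, gripper, dx, dy, dz, wx, wy, wz, gripper, ...]. A call has 1 to 20 rows; each row is the pose to reach, as a shift and turn from the pose measured when the call began, along the tool's axes at that moment; what a row does not reach only later rows make up. A row lasts 1/12 s, in which the tool goes at most 41.7 mm and 7.16 degrees, less where a joint would pass 70% of its speed; a pose out of reach is approached as far as the arm can. A call with a gripper value outside its range is refused whole. The fingers move at their own pace and stop on an object; the grip force is fixed at half the most. Time passes only in rows, so rows that repeat a pose let the fingers close. It gives the time, the measured TCP pose, the force and the opening at its end, in the units of the state.
- r.sense(): the state, without advancing time (a new reading comes with each control period).
- imaging.capture(name): name is "side" or "top"; returns the picture (420x560x3 uint8, blue, green, red); there is no depth.
- imaging.camera_params(name): a dict with "intrinsics" (3x3 intrinsics, pixels), "k1" (the pictures are not rectified: a ray, as slopes to the right and down, at radius r is drawn at 1 + k1 r^2 times it, then the intrinsics apply), "world_from_camera" (4x4, takes a point from camera to world coordinates). Camera axes: x right, y down, z forward; pixel columns grow to the right and rows downward; lengths in m; the calibration is good to about 2 mm. A picture is of the moment at which its call begins. camera_params takes no time and is no camera call.
- r.finish_job(): hands the job in, once; it reports no verdict.
The state is a dict: "time_s": time; "joints": joint angles; "joint_velocities": joint speeds; "effort": joint torques, N m; "tcp_pos": TCP position; "ee_rot": TCP orientation; "wrist_force": force on the tool from outside, world axes, zero at the start; "moment": the same for the moment, N m; "gripper_width": opening from 0.0 (shut) to 1.0 (fully open).
Only numpy, scipy, OpenCV 4.12 (cv2) and the standard library are available. Lean on these libraries where they do the work, as an engineer would, in place of code of your own. Each camera call takes 0.05 s, during which the arm holds its last target.

## Working session

There is one attempt and no reset: what is moved stays moved. The work goes in short steps, Python scripts to look and compute and a tool call to move; the robot and the scene stay as the last step left them, time stands still between calls to the robot, and variables do not carry over. Pictures are saved under pics/ and viewed, and the job is handed in when it is done.

Besides the shell and the picture viewer there is one more tool, called after "Emit:" as name(argument=value, ...), one argument or row to a line, values as JSON. move_arm: Moves the arm, as the interface text tells. Its arguments: {"type":"object","properties":{"motion":{"type":"array","items":{"type":"number"}}},"required":["motion"]}

```bash
mkdir -p pics
python3 - <<'E'
from station import r, imaging
import cv2, json
for n in("side","top"):
    im=imaging.capture(n); cv2.imwrite(f"pics/{n}0.png",im)
    p=imaging.camera_params(n); print(n,p)
s=r.sense(); print(s)
E
```

```text
side {'intrinsics': array([[464.09948529,   0.        , 280.55649715],
       [  0.        , 464.09948529, 206.51803824],
       [  0.        ,   0.        ,   1.        ]]), 'k1': -0.10512806974334767, 'world_from_camera': array([[-7.82670430e-01, -4.66482251e-01,  4.12093809e-01,
         5.36561861e-02],
       [-6.22435608e-01,  5.85552061e-01, -5.19329084e-01,
         6.67132338e-01],
       [ 9.55420918e-04, -6.62965378e-01, -7.48649447e-01,
         1.08275835e+00],
       [ 0.00000000e+00,  0.00000000e+00,  0.00000000e+00,
         1.00000000e+00]])}
top {'intrinsics': array([[401.62472817,   0.        , 281.66879357],
       [  0.        , 401.62472817, 211.50751229],
       [  0.        ,   0.        ,   1.        ]]), 'k1': -0.08075713218898267, 'world_from_camera': array([[ 0.02692817, -0.99409834,  0.10508744,  0.48478822],
       [-0.99942448, -0.02894273, -0.01769241,  0.00687371],
       [ 0.02062951, -0.10455054, -0.99430559,  1.1208761 ],
       [ 0.        ,  0.        ,  0.        ,  1.        ]])}
{'time_s': 0.1, 'joints': array([-5.38817242e+01,  2.20875378e+01,  3.86855816e-01, -2.61674748e-02,
       -6.84136363e+01, -1.48176462e+01]), 'joint_velocities': array([-0.0787838 , -0.02210338,  0.21850958,  0.07062929, -0.01919715,
       -0.04158607]), 'effort': array([-6.06237518e-04, -3.91690457e+01,  1.87935090e+01,  4.23189104e+00,
        1.34394973e-02, -7.83267978e-05]), 'tcp_pos': array([ 0.22686183, -0.58177436,  0.22154922]), 'ee_rot': array([[-9.31748372e-01, -3.63103674e-01, -8.33020128e-04],
       [-3.63104615e-01,  9.31746517e-01,  1.86204868e-03],
       [ 1.00046887e-04,  2.03743428e-03, -9.99997919e-01]]), 'wrist_force': array([ 0.5244361 , -0.494326  , -0.65303903]), 'moment': array([0.00340482, 0.01054575, 0.05088286]), 'gripper_width': 1.001115641939229}
```

View pics/side0.png

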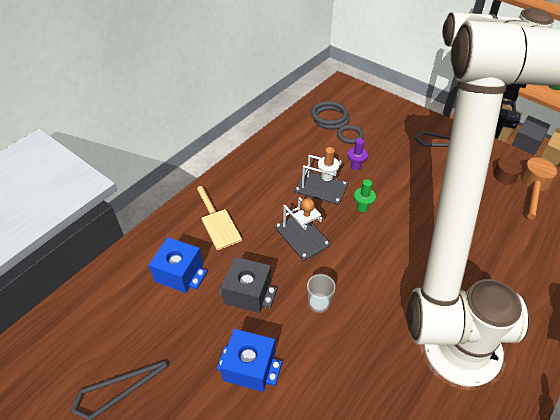

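View pics/top0.png

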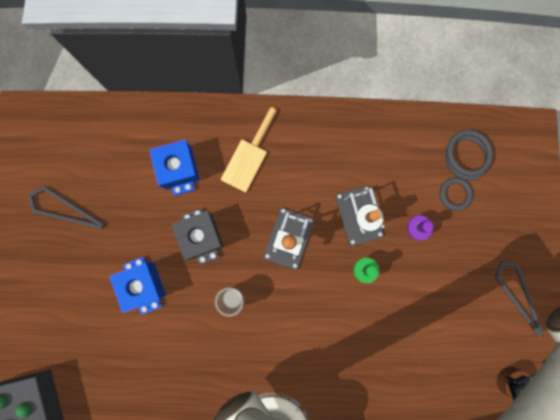

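The candidates:
- **Plunger:** the wooden handle over a round white collar on the stand, side (329,160), top (371,216). It fits the description: round collar, straight handle, hanging on a stand.
- **Cone tool:** the ball on a rectangular collar, side (307,205), top (289,241).
- **Loose look-alikes:** green at side (365,195), purple at side (358,153). Both are to be left alone.
- **Mould:** the dark steel block, side (247,280), top (197,236). The two blue ones are look-alikes.

I'll confirm with an enlarged crop of each.

Run:
```python
import cv2, numpy as np
s=cv2.imread("pics/side0.png"); t=cv2.imread("pics/top0.png")
def crop(im,x,y,w,h,k): return cv2.resize(im[y:y+h,x:x+w],None,fx=k,fy=k,interpolation=cv2.INTER_CUBIC)
a=crop(s,280,130,100,75,4);b=crop(t,325,175,100,75,4);c=crop(s,210,240,100,75,4);d=crop(t,150,200,100,75,4)
cv2.imwrite("pics/crops.png",np.vstack([np.hstack([a,b]),np.hstack([c,d])]))
```

```text
(no output)
```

View pics/crops.png

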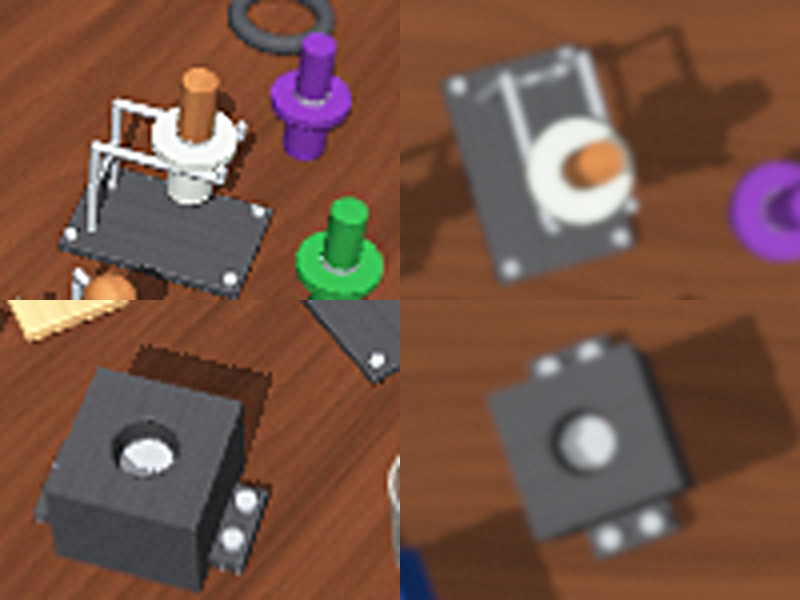

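The crops show a round white collar with a straight wooden handle on the two prongs, and the dark mould with its bore and a bright ejector disc. Next I'll measure both points in both cameras.

```bash
cat > h.py <<'E'
import numpy as np, cv2
from station import imaging
P={n:imaging.camera_params(n) for n in("side","top")}
def dist(n): return np.array([P[n]["k1"],0,0,0,0.])
def ray(n,uv):
    p=P[n];x=cv2.undistortPoints(np.array([[uv]],float),p["intrinsics"],dist(n))[0,0]
    T=p["world_from_camera"];return T[:3,3],T[:3,:3]@np.array([x[0],x[1],1])
def onz(n,uv,z):
    o,d=ray(n,uv);return o+d*(z-o[2])/d[2]
def proj(n,X):
    T=np.linalg.inv(P[n]["world_from_camera"]);X=np.atleast_2d(np.asarray(X,float))
    return cv2.projectPoints(X,cv2.Rodrigues(T[:3,:3])[0],T[:3,3],P[n]["intrinsics"],dist(n))[0][:,0]
def tri(obs):
    A=np.zeros((3,3));b=np.zeros(3)
    for n,uv in obs:
        o,d=ray(n,uv);d/=np.linalg.norm(d);M=np.eye(3)-np.outer(d,d);A+=M;b+=M@o
    return np.linalg.solve(A,b)
E
python3 - <<'E'
from h import *
pts={"handletop":(.170,(330,149),(375.75,215)),"mould":(.08,(246.5,276.75),(196.25,235.5))}
for k,(z,s,t) in pts.items(): print(k,onz("side",s,z),onz("top",t,z),tri([("side",s),("top",t)]))
print("collar top",onz("top",(370,217.5),.115), onz("side",(329,163.5),.115))
print("ball",onz("side",(307,205),.153),onz("top",(289,241),.153))
print("tumbler rim",onz("side",(321,283),.085),onz("top",(232,299),.085))
print("green", onz("top",(367,270),.05), "purple", onz("top",(420,228),.05))
print("blue", onz("top",(174,164),.08), onz("top",(135,287),.08))
E
```

```text
handletop [ 0.58317205 -0.23528705  0.17      ] [ 0.583432   -0.23614884  0.17      ] [ 0.58363797 -0.23632873  0.16902209]
mould [0.52460139 0.21301843 0.08      ] [0.52592126 0.20778229 0.08      ] [0.52692474 0.20957783 0.07336158]
collar top [ 0.5823422  -0.23544065  0.115     ] [ 0.57989749 -0.23279532  0.115     ]
ball [ 0.51329998 -0.02632887  0.153     ] [ 0.51623793 -0.02991465  0.153     ]
tumbler rim [0.36345979 0.11267495 0.085     ] [0.36702128 0.10866164 0.085     ]
green [ 0.44779069 -0.24393618  0.05      ] purple [ 0.56387746 -0.38905625  0.05      ]
blue [0.71273509 0.27629179 0.08      ] [0.38863286 0.36027986 0.08      ]
```

Run:
```python
from h import *
C={"side":[(235,257),(270.75,265.75),(258.75,296.75),(221.75,287.5)],"top":[(172,224.25),(209.25,211.25),(222.5,246.75),(186.25,259.5)]}
out=[]
for n,c in C.items():
    w=np.array([onz(n,u,.08) for u in c]);e=np.roll(w,-1,0)-w
    print(n,w.mean(0),np.linalg.norm(e,axis=1),np.degrees(np.arctan2(e[:,1],e[:,0]))%90)
# overlay fits
def circ(c,rad,z,k=60):
    a=np.linspace(0,2*np.pi,k);return np.c_[c[0]+rad*np.cos(a),c[1]+rad*np.sin(a),np.full(k,z)]
m=(.5255,.2095);p=(.5833,-.2358)
tiles=[]
for n,boxes in (("side",[(210,240),(290,135)]),("top",[(150,200),(325,175)])):
    im=cv2.imread(f"pics/{n}0.png")
    for (x,y) in boxes:
        q=cv2.resize(im[y:y+75,x:x+100],None,fx=4,fy=4,interpolation=cv2.INTER_CUBIC)
        def dr(X,col):
            uv=((proj(n,X)-[x,y]+.5)*4-.5); cv2.polylines(q,[np.round(uv*8).astype(int)],False,col,1,cv2.LINE_AA,3)
        dr(circ(m,.021,.08),(0,255,0)); dr(circ(p,.033,.115),(255,0,0)); dr(circ(p,.014,.170),(0,255,0)); dr(circ(p,.033,.105),(0,0,255))
        tiles.append(q)
cv2.imwrite("pics/ov.png",np.vstack([np.hstack(tiles[:2]),np.hstack(tiles[2:])]))
```

```text
side [0.52525491 0.21201314 0.08      ] [0.09861656 0.09663755 0.09732718 0.09763188] [22.27984899 21.39435115 22.87188748 22.16312891]
top [0.52636969 0.20467315 0.08      ] [0.10237954 0.09879535 0.09883273 0.09903776] [21.04993197 22.82644511 21.0899916  24.87658665]
```

View pics/ov.png

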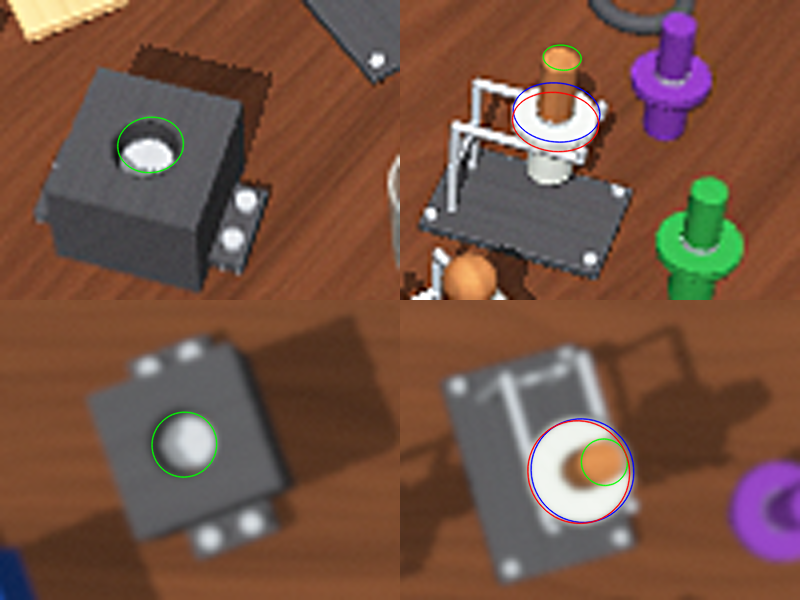

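```bash
cat > mv.py <<'E'
import sys,numpy as np
from station import r
from scipy.spatial.transform import Rotation as R
s=r.sense();Rt=s["ee_rot"]
t=np.array([float(v) for v in sys.argv[1:4]])
# keep y heading, tool exactly down
yaw=np.arctan2(Rt[1,0],Rt[0,0]) if len(sys.argv)<5 else np.radians(float(sys.argv[4]))
x=np.array([np.cos(yaw),np.sin(yaw),0]);z=np.array([0,0,-1.]);D=np.c_[x,np.cross(z,x),z]
print("tcp",s["tcp_pos"].round(4),"yaw",round(np.degrees(yaw),2),"F",s["wrist_force"].round(2),"M",s["moment"].round(3),"w",round(s["gripper_width"],3),"t",round(s["time_s"],2),"j",s["joints"].round(1))
print("shift",(Rt.T@(t-s["tcp_pos"])/.04).round(3),"turn",(np.degrees(R.from_matrix(Rt.T@D).as_rotvec())/5).round(3))
E
python3 mv.py .582 -.235 .2215
python3 - <<'E'
from h import *
a=onz("top",(351.25,193.75),.105);b=onz("top",(363,232),.105);d=b-a
print("stand -x dir deg",np.degrees(np.arctan2(d[1],d[0])),np.linalg.norm(d),a,b)
E
```

```text
tcp [ 0.2269 -0.5818  0.2215] yaw -158.71 F [ 0.52 -0.49 -0.65] M [0.003 0.011 0.051] w 1.001 t 0.1 j [-53.9  22.1   0.4  -0.  -68.4 -14.8]
shift [-1.142e+01  4.854e+00  1.000e-02] turn [ 0.023 -0.001 -0.   ]
stand -x dir deg -162.33008215438832 0.1024325984207293 [ 0.6432678  -0.18887579  0.105     ] [ 0.54566787 -0.21996745  0.105     ]
```

Emit:
move_arm(
  motion=[-0.4,0.17,0,0,0,0,-1,-1.2,0.51,0,0,0,0,-1,-2.1,0.89,0,0,0,0,-1,-3.0,1.28,0,0,0,0,-1,-3.9,1.66,0,0,0,0,-1,-4.8,2.04,0,0,0,0,-1,-5.7,2.42,0,0,0,0,-1,-6.6,2.81,0,0,0,0,-1,-7.5,3.19,0,0,0,0,-1,-8.4,3.57,0,0,0,0,-1,-9.3,3.95,0,0,0,0,-1,-10.2,4.34,0,0,0,0,-1,-10.9,4.63,0,0,0,0,-1,-11.3,4.8,0,0.02,0,0,-1,-11.42,4.85,0,0.02,0,0,-1,-11.42,4.85,0,0.02,0,0,-1,-11.42,4.85,0,0.02,0,0,-1],
)

```text
time_s: 1.52
tcp_pos: [0.5813, -0.2357, 0.2215]
ee_rot: [[-0.932, -0.363, -0.001], [-0.363, 0.932, 0.0], [0.001, 0.001, -1.0]]
wrist_force: [-0.3, -1.0, -0.3]
gripper_width: 1.0
```

```bash
python3 mv.py .582 -.235 .125
python3 - <<'E'
from h import *
from station import r
T=[]
for n in("side","top"):
    im=imaging.capture(n); cv2.imwrite(f"pics/{n}1.png",im)
    x,y=(int(v) for v in proj(n,[.582,-.235,.17])[0]-[50,37]); T.append(cv2.resize(im[y:y+75,x:x+100],None,fx=4,fy=4,interpolation=cv2.INTER_CUBIC))
cv2.imwrite("pics/a1.png",np.hstack(T))
E
```

```text
tcp [ 0.5813 -0.2357  0.2215] yaw -158.73 F [-0.32 -1.04 -0.34] M [-0.005  0.046  0.062] w 1.0 t 1.52 j [ -7.3  22.3   0.8  -0.  -68.5 -61.4]
shift [-0.026  0.007  2.414] turn [ 0.009 -0.014 -0.   ]
```

View pics/a1.png

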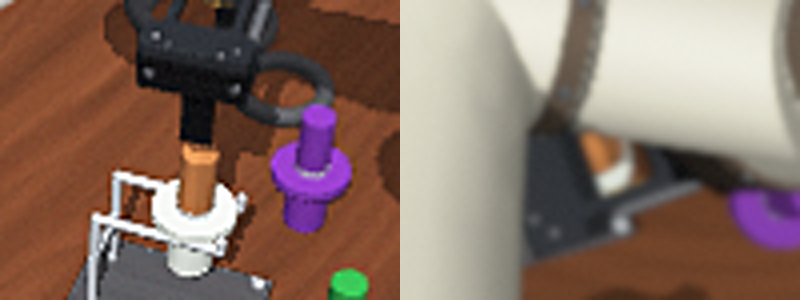

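The side view shows the finger at crop (197,115), directly above the handle top at (200,150), so the lateral position is right. I'm going down slowly.

Emit:
move_arm(
  motion=[0,0,0.3,0,0,0,-1,0,0,0.8,0,0,0,-1,0,0,1.3,0,0,0,-1,0,0,1.8,0,0,0,-1,0,0,2.2,0,0,0,-1,0,0,2.4,0,0,0,-1,0,0,2.4,0,0,0,-1],
)

```text
time_s: 2.2
tcp_pos: [0.5789, -0.237, 0.1241]
ee_rot: [[-0.933, -0.36, -0.005], [-0.36, 0.933, 0.001], [0.004, 0.003, -1.0]]
wrist_force: [-0.4, -0.7, -0.6]
gripper_width: 1.0
```

```bash
python3 mv.py .582 -.235 .125
python3 - <<'E'
from h import *
n="side"
im=imaging.capture(n); cv2.imwrite(f"pics/{n}2.png",im)
x,y=(int(v) for v in proj(n,[.582,-.235,.15])[0]-[50,37]); cv2.imwrite("pics/a2.png",cv2.resize(im[y:y+75,x:x+100],None,fx=6,fy=6,interpolation=cv2.INTER_CUBIC))
E
```

```text
tcp [ 0.5789 -0.237   0.1241] yaw -158.91 F [-0.36 -0.66 -0.59] M [ 0.001  0.058 -0.017] w 1.0 t 2.2 j [ -7.5  26.9  -6.8  -0.  -56.6 -61.4]
shift [-0.089  0.019 -0.023] turn [ 0.031 -0.046 -0.   ]
```

View pics/a2.png

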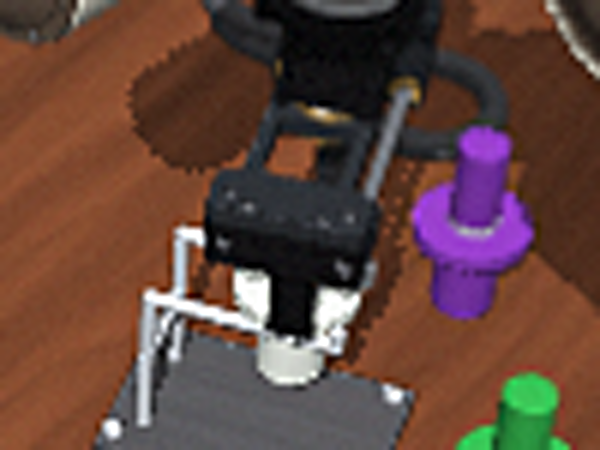

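Emit:
move_arm(
  motion=[-0.09,0.02,-0.02,0.03,-0.05,0,-1,-0.09,0.02,-0.02,0.03,-0.05,0,-1,-0.09,0.02,-0.02,0.03,-0.05,0,-1],
)

```text
time_s: 2.5
tcp_pos: [0.5839, -0.2353, 0.1279]
ee_rot: [[-0.933, -0.361, 0.006], [-0.361, 0.933, -0.001], [-0.005, -0.003, -1.0]]
wrist_force: [-1.0, 0.4, -0.0]
gripper_width: 0.999
```

Emit:
move_arm(
  motion=[0,0,0,0,0,0,0.2,0,0,0,0,0,0,0.4,0,0,0,0,0,0,0.6,0,0,0,0,0,0,0.8,0,0,0,0,0,0,1,0,0,0,0,0,0,1,0,0,0,0,0,0,1,0,0,0,0,0,0,1,0,0,0,0,0,0,1],
)

```text
time_s: 3.25
tcp_pos: [0.5839, -0.2353, 0.1279]
ee_rot: [[-0.933, -0.361, 0.005], [-0.361, 0.933, -0.001], [-0.005, -0.003, -1.0]]
wrist_force: [-0.3, -0.1, -0.4]
gripper_width: 0.405
```

```bash
python3 mv.py .582 -.235 .125
```

```text
tcp [ 0.5839 -0.2353  0.1279] yaw -158.86 F [-0.31 -0.15 -0.37] M [-0.043 -0.017  0.058] w 0.405 t 3.25 j [ -7.2  26.7  -6.5   0.  -56.5 -61.7]
shift [0.042 0.024 0.071] turn [-0.037  0.053 -0.   ]
```

Emit:
move_arm(
  motion=[0,0,0,0,0,0,1,0,0,0,0,0,0,1,0,0,0,0,0,0,1,0,0,0,0,0,0,1,0,0,0,0,0,0,1],
)

```text
time_s: 3.67
tcp_pos: [0.5838, -0.2351, 0.1278]
ee_rot: [[-0.933, -0.361, 0.005], [-0.361, 0.933, -0.001], [-0.004, -0.003, -1.0]]
wrist_force: [-1.2, 1.0, -0.1]
gripper_width: 0.313
```

```bash
python3 mv.py .582 -.235 .125
```

```text
tcp [ 0.5838 -0.2351  0.1278] yaw -158.87 F [-1.16  0.96 -0.06] M [ 0.485  0.179 -0.011] w 0.313 t 3.67 j [ -7.2  26.7  -6.5   0.  -56.5 -61.7]
shift [0.041 0.018 0.07 ] turn [-0.032  0.051 -0.   ]
```

Gripped: the opening is 27 mm on a 28 mm handle. I'm lifting straight up.

Emit:
move_arm(
  motion=[0,0,-0.15,0,0,0,1,0,0,-0.4,0,0,0,1,0,0,-0.7,0,0,0,1,0,0,-1.1,0,0,0,1,0,0,-1.6,0,0,0,1,0,0,-2.1,0,0,0,1,0,0,-2.6,0,0,0,1,0,0,-3.1,0,0,0,1,0,0,-3.6,0,0,0,1,0,0,-3.9,0,0,0,1,0,0,-4.1,0,0,0,1,0,0,-4.1,0,0,0,1,0,0,-4.1,0,0,0,1],
)

```text
time_s: 4.75
tcp_pos: [0.5826, -0.2348, 0.2914]
ee_rot: [[-0.933, -0.36, 0.005], [-0.36, 0.933, -0.0], [-0.004, -0.002, -1.0]]
wrist_force: [-0.5, 0.2, -4.2]
gripper_width: 0.31
```

```bash
python3 mv.py .526 .2085 .29
python3 - <<'E'
from h import *
n="side"
im=imaging.capture(n); cv2.imwrite(f"pics/{n}3.png",im)
x,y=(int(v) for v in proj(n,[.582,-.235,.27])[0]-[50,37]); cv2.imwrite("pics/a3.png",cv2.resize(im[y:y+75,x:x+100],None,fx=6,fy=6,interpolation=cv2.INTER_CUBIC))
E
```

```text
tcp [ 0.5826 -0.2348  0.2914] yaw -158.88 F [-0.47  0.25 -4.21] M [ 0.019  0.072 -0.017] w 0.31 t 4.75 j [ -7.2  20.2   7.4  -0.  -77.  -61.7]
shift [-2.672 10.847  0.026] turn [-0.022  0.049 -0.   ]
```

View pics/a3.png

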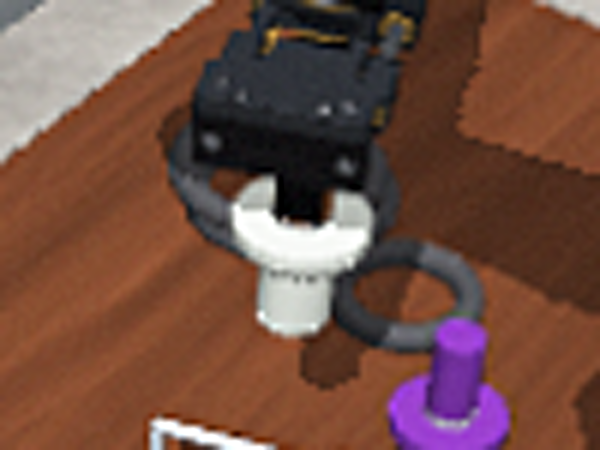

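The plunger is held clear of the hook: about 4 N of weight, collar and nose visible at crop (300,240) and (293,300). Next is the carry to above the mould.

Emit:
move_arm(
  motion=[-0.07,0.3,0,0,0,0,1,-0.22,0.9,0,0,0,0,1,-0.42,1.7,0,0,0,0,1,-0.64,2.6,0,0,0.02,0,1,-0.86,3.5,0,0,0.02,0,1,-1.08,4.4,0,0,0.03,0,1,-1.31,5.3,0,0,0.04,0,1,-1.53,6.2,0,0,0.05,0,1,-1.75,7.1,0,0,0.05,0,1,-1.97,8.0,0,0,0.05,0,1,-2.19,8.9,0,0,0.05,0,1,-2.42,9.8,0,0,0.05,0,1,-2.56,10.4,0,0,0.05,0,1,-2.65,10.75,0,-0.02,0.05,0,1,-2.67,10.85,0,-0.02,0.05,0,1,-2.67,10.85,0,-0.02,0.05,0,1,-2.67,10.85,0,-0.02,0.05,0,1],
)

```text
time_s: 6.22
tcp_pos: [0.5252, 0.208, 0.2899]
ee_rot: [[-0.933, -0.36, -0.003], [-0.36, 0.933, -0.001], [0.003, 0.0, -1.0]]
wrist_force: [0.7, 0.7, -4.1]
gripper_width: 0.314
```

```bash
python3 mv.py .526 .2085 .20
python3 - <<'E'
from h import *
for n in("side","top"):
    im=imaging.capture(n); cv2.imwrite(f"pics/{n}4.png",im)
E
```

```text
tcp [0.5252 0.208  0.2899] yaw -158.89 F [ 0.74  0.67 -4.06] M [-0.034 -0.043 -0.004] w 0.314 t 6.22 j [ 3.800e+01  1.400e+01 -1.500e+00 -1.000e-01 -7.470e+01 -1.069e+02]
shift [-0.029  0.005  2.248] turn [ 0.001 -0.035 -0.   ]
```

View pics/side4.png

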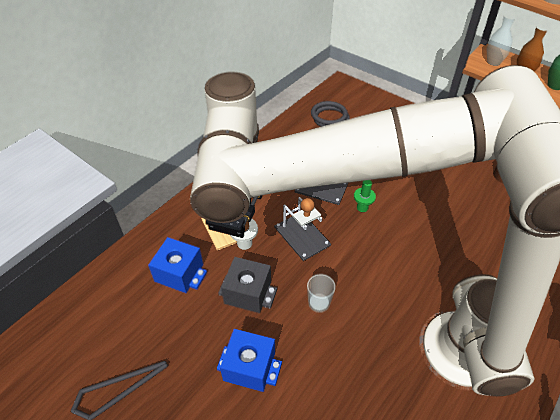

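View pics/top4.png

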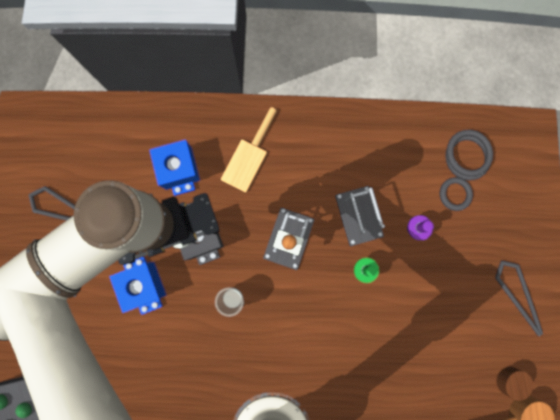

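Emit:
move_arm(
  motion=[0,0,0.3,0,-0.03,0,1,0,0,0.8,0,-0.03,0,1,0,0,1.3,0,-0.03,0,1,0,0,1.8,0,-0.03,0,1,0,0,2.3,0,-0.03,0,1,-0.03,0,2.7,0,-0.03,0,1,-0.03,0,2.95,0,-0.03,0,1,-0.03,0,3,0,-0.03,0,1,-0.03,0,3,0,-0.03,0,1,-0.03,0,3,0,-0.03,0,1],
)

```text
time_s: 7.15
tcp_pos: [0.5273, 0.2078, 0.1715]
ee_rot: [[-0.933, -0.359, 0.002], [-0.359, 0.933, 0.001], [-0.003, 0.0, -1.0]]
wrist_force: [0.4, -1.0, -3.4]
gripper_width: 0.311
```

```bash
python3 mv.py .526 .2085 .17
cat > look.py <<'E'
import sys
from h import *
from station import r
tag=sys.argv[1]; dz=.0728  # tcp above nose end
im=imaging.capture("side"); cv2.imwrite(f"pics/side{tag}.png",im)
s=r.sense();p=s["tcp_pos"];ax=-s["ee_rot"][:,2]
x,y=205,215;w,h,k=80,75,8
q=cv2.resize(im[y:y+h,x:x+w],None,fx=k,fy=k,interpolation=cv2.INTER_CUBIC)
raw=q.copy()
def circ(c,rad,n=80):
    a=np.linspace(0,2*np.pi,n);return np.c_[c[0]+rad*np.cos(a),c[1]+rad*np.sin(a),np.full(n,c[2])]
def dr(X,col):
    uv=((proj("side",X)-[x,y]+.5)*k-.5); cv2.polylines(q,[np.round(uv*8).astype(int)],False,col,1,cv2.LINE_AA,3)
dr(circ(p-ax*dz,.018),(0,255,255)); dr(circ(p-ax*(dz-.05),.033),(0,0,255)); dr(circ(np.array([.5255,.2095,.08]),.021),(0,255,0))
cv2.imwrite(f"pics/l{tag}.png",q)
E
python3 look.py 5
```

```text
tcp [0.5273 0.2078 0.1715] yaw -158.98 F [ 0.43 -0.99 -3.35] M [ 0.049 -0.026 -0.023] w 0.311 t 7.15 j [  37.9   18.8  -12.3    0.   -58.8 -106.9]
shift [0.024 0.029 0.036] turn [0.004 0.03  0.   ]
```

View pics/l5.png

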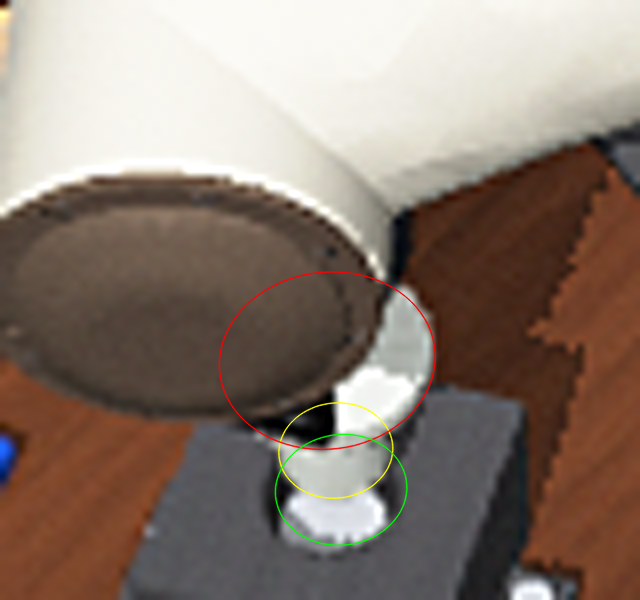

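```bash
cat > bore.py <<'E'
from h import *
x,y,w,h,k=222,252,50,50,12
def circ(c,rad,n=80):
    a=np.linspace(0,2*np.pi,n);return np.c_[c[0]+rad*np.cos(a),c[1]+rad*np.sin(a),np.full(n,c[2])]
def tile(n,x,y,c,k=8,w=45,h=45,sq=22):
    im=cv2.imread(f"pics/{n}0.png");q=cv2.resize(im[y:y+h,x:x+w],None,fx=k,fy=k,interpolation=cv2.INTER_CUBIC)
    q=np.clip(q.astype(float)*1.6,0,255).astype(np.uint8)
    def dr(X,col):
        uv=((proj(n,X)-[x,y]+.5)*k-.5); cv2.polylines(q,[np.round(uv*8).astype(int)],False,col,1,cv2.LINE_AA,3)
    dr(circ((*c,.08),.021),(0,255,0)); dr(circ((*c,.062),.0175),(0,0,255))
    a=np.radians(sq)+np.pi/4+np.arange(5)*np.pi/2
    dr(np.c_[c[0]+.05*2**.5*np.cos(a),c[1]+.05*2**.5*np.sin(a),np.full(5,.08)],(255,255,0))
    return q
if __name__=="__main__":
    import sys
    v=[float(t) for t in sys.argv[1:5]]
    cv2.imwrite("pics/"+sys.argv[5],np.hstack([tile("side",222,254,v[:2]),tile("top",175,213,v[2:])]))
E
python3 bore.py .525 .212 .526 .2065 b1.png
```

```text
(no output)
```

View pics/b1.png

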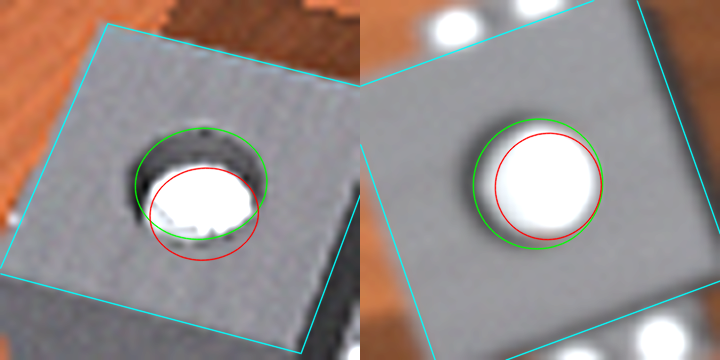

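```bash
cat > nose.py <<'E'
import sys
from h import *
from bore import circ
from station import r
tag=sys.argv[1];dx,dy,dz=[float(v)/1000 for v in sys.argv[2:5]]
s=r.sense();p=s["tcp_pos"];ax=-s["ee_rot"][:,2];off=np.array([dx,dy,dz])
im=cv2.imread(f"pics/side{tag}.png");x,y,w,h,k=228,240,42,50,10
q=cv2.resize(im[y:y+h,x:x+w],None,fx=k,fy=k,interpolation=cv2.INTER_CUBIC)
q=np.clip(q.astype(float)*1.3,0,255).astype(np.uint8);raw=q.copy()
def dr(X,col):
    uv=((proj("side",X)-[x,y]+.5)*k-.5); cv2.polylines(q,[np.round(uv*8).astype(int)],False,col,1,cv2.LINE_AA,3)
dr(circ(p+off-ax*.0728,.018),(0,255,255));dr(circ(p+off-ax*.0528,.018),(0,255,255));dr(circ(p+off-ax*.0228,.033),(0,0,255));dr(circ((.5258,.2127,.08),.021),(0,255,0))
cv2.imwrite(f"pics/n{tag}_{sys.argv[5]}.png",cv2.resize(np.hstack([raw,q]),None,fx=.94,fy=.94))
E
python3 nose.py 5 0 0 0 a
```

```text
(no output)
```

View pics/n5_a.png

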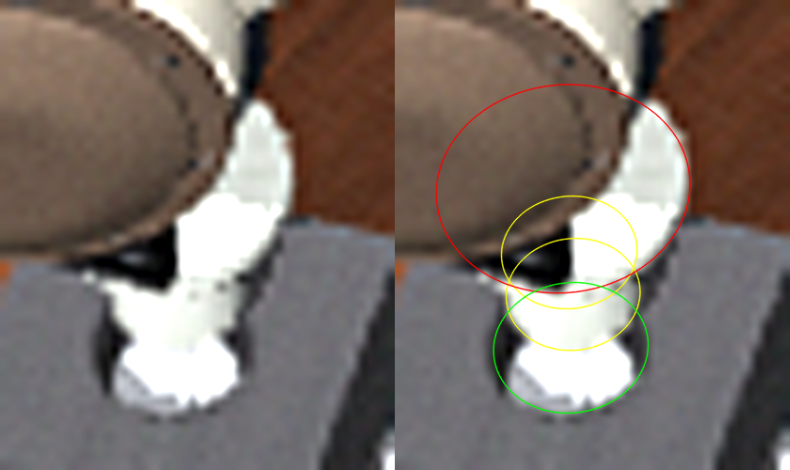

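The nose overlay follows the image, and the green bore circle matches the mouth at left, right and bottom. In the side camera the bore is at (.5258, .2127), so the nose has to move about 5 mm in +y. The top camera disagrees by 5 mm. I'm trusting the side view because it also agrees with the arm.

```bash
python3 mv.py .5258 .2127 .162
```

```text
tcp [0.5274 0.208  0.1717] yaw -158.97 F [-0.18  0.66 -2.89] M [-0.02  -0.002 -0.04 ] w 0.315 t 7.2 j [  37.9   18.7  -12.3    0.   -58.8 -106.9]
shift [-0.005  0.124  0.243] turn [0.007 0.037 0.   ]
```

Emit:
move_arm(
  motion=[0,0.06,0.06,0,0.04,0,1,0,0.12,0.12,0,0.04,0,1,0,0.12,0.18,0,0.04,0,1,0,0.12,0.24,0,0.04,0,1,0,0.12,0.24,0,0.04,0,1,0,0.12,0.24,0,0.04,0,1],
)

```text
time_s: 7.7
tcp_pos: [0.5255, 0.2124, 0.1619]
ee_rot: [[-0.933, -0.359, -0.001], [-0.359, 0.933, 0.0], [0.001, 0.0, -1.0]]
wrist_force: [-0.9, 0.2, -4.0]
gripper_width: 0.312
```

```bash
python3 mv.py .5258 .2127 .162; python3 look.py 6; python3 nose.py 6 0 0 0 a
```

```text
tcp [0.5255 0.2124 0.1619] yaw -158.97 F [-0.91  0.25 -4.  ] M [-0.075  0.036 -0.008] w 0.312 t 7.7 j [  38.4   19.4  -12.9   -0.   -57.8 -107.3]
shift [-0.01   0.004 -0.004] turn [ 0.004 -0.011 -0.   ]
```

View pics/n6_a.png

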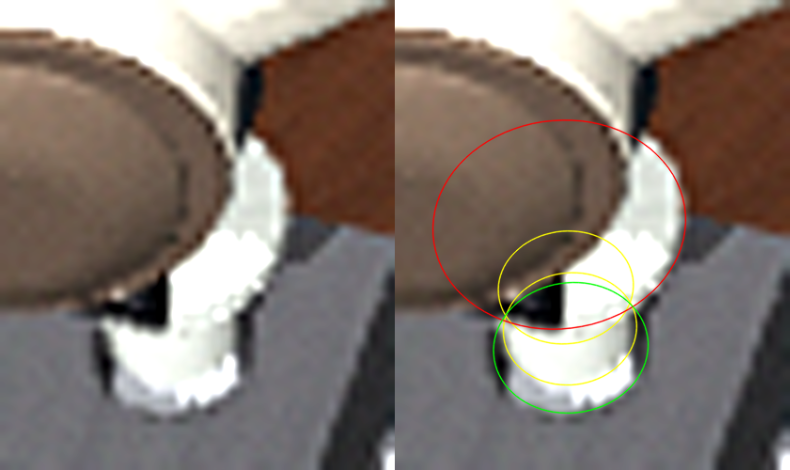

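Emit:
move_arm(
  motion=[0,0,0.05,0,0,0,1,0,0,0.1,0,0,0,1,0,0,0.15,0,0,0,1,0,0,0.2,0,0,0,1,0,0,0.25,0,0,0,1,0,0,0.29,0,0,0,1,0,0,0.29,0,0,0,1],
)

```text
time_s: 8.33
tcp_pos: [0.5256, 0.2124, 0.15]
ee_rot: [[-0.933, -0.359, -0.001], [-0.359, 0.933, -0.0], [0.001, 0.0, -1.0]]
wrist_force: [0.8, -0.6, -4.3]
gripper_width: 0.313
```

```bash
python3 mv.py .5258 .2127 .140
```

```text
tcp [0.5256 0.2124 0.15  ] yaw -158.97 F [ 0.82 -0.58 -4.29] M [-0.147 -0.107 -0.029] w 0.313 t 8.33 j [  38.4   20.1  -13.7   -0.   -56.2 -107.3]
shift [-0.008  0.006  0.25 ] turn [ 0.002 -0.011 -0.   ]
```

Emit:
move_arm(
  motion=[0,0,0.05,0,0,0,1,0,0,0.1,0,0,0,1,0,0,0.15,0,0,0,1,0,0,0.2,0,0,0,1,0,0,0.25,0,0,0,1,0,0,0.25,0,0,0,1],
)

```text
time_s: 8.83
tcp_pos: [0.5255, 0.2122, 0.1395]
ee_rot: [[-0.933, -0.359, -0.001], [-0.359, 0.933, -0.001], [0.001, 0.0, -1.0]]
wrist_force: [0.9, -0.8, -4.2]
gripper_width: 0.316
```

```bash
python3 mv.py .5258 .2127 .130;python3 look.py 7; python3 nose.py 7 0 0 0 a
```

```text
tcp [0.5255 0.2122 0.1395] yaw -158.97 F [ 0.92 -0.84 -4.2 ] M [-0.109 -0.21  -0.015] w 0.316 t 8.83 j [  38.4   20.7  -14.5   -0.   -54.9 -107.3]
shift [-0.012  0.008  0.238] turn [ 0.    -0.017 -0.   ]
```

View pics/n7_a.png

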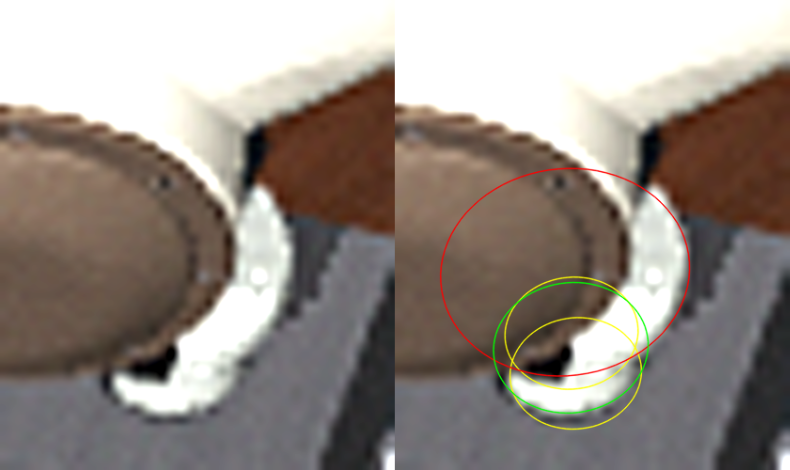

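The nose is 13 mm into the bore. A small moment (−0.11, −0.21 N·m) suggests light wall contact, so I'll shift about 1 mm in +x and 0.6 mm in −y and carry on.

```bash
python3 mv.py .5263 .2117 .128
```

```text
tcp [0.5255 0.2123 0.1397] yaw -158.97 F [-0.11 -1.03 -3.88] M [-0.108 -0.145 -0.035] w 0.319 t 8.88 j [  38.4   20.7  -14.5   -0.   -54.9 -107.3]
shift [-0.014 -0.02   0.292] turn [ 0.    -0.016 -0.   ]
```

Emit:
move_arm(
  motion=[-0.02,-0.02,0,0,-0.02,0,1,-0.02,-0.02,0.05,0,-0.02,0,1,-0.02,-0.02,0.1,0,-0.02,0,1,-0.02,-0.02,0.15,0,-0.02,0,1,-0.02,-0.02,0.2,0,-0.02,0,1,-0.02,-0.02,0.25,0,-0.02,0,1,-0.02,-0.02,0.29,0,-0.02,0,1,-0.02,-0.02,0.29,0,-0.02,0,1],
)

```text
time_s: 9.55
tcp_pos: [0.5267, 0.2118, 0.1284]
ee_rot: [[-0.933, -0.359, 0.001], [-0.359, 0.933, 0.0], [-0.001, -0.0, -1.0]]
wrist_force: [-2.4, 0.7, 2.8]
gripper_width: 0.316
```

```bash
python3 mv.py .5263 .2117 .110
```

```text
tcp [0.5267 0.2118 0.1284] yaw -158.96 F [-2.37  0.69  2.84] M [-0.108  0.604 -0.007] w 0.316 t 9.55 j [  38.3   21.4  -15.3    0.   -53.3 -107.2]
shift [0.011 0.001 0.459] turn [-0.    0.01 -0.  ]
```

Emit:
move_arm(
  motion=[0.01,0,0.05,0,0.01,0,1,0.01,0,0.1,0,0.01,0,1,0.01,0,0.15,0,0.01,0,1,0.01,0,0.2,0,0.01,0,1,0.01,0,0.25,0,0.01,0,1,0.01,0,0.3,0,0.01,0,1,0.01,0,0.35,0,0.01,0,1,0.01,0,0.4,0,0.01,0,1,0.01,0,0.4,0,0.01,0,1],
)

```text
time_s: 10.3
tcp_pos: [0.5266, 0.2119, 0.1124]
ee_rot: [[-0.933, -0.359, 0.001], [-0.359, 0.933, 0.0], [-0.001, -0.0, -1.0]]
wrist_force: [-1.8, 0.3, 5.6]
gripper_width: 0.315
```

```bash
python3 mv.py .5263 .2117 .1028
```

```text
tcp [0.5266 0.2119 0.1124] yaw -158.95 F [-1.81  0.29  5.58] M [-0.084  0.6   -0.045] w 0.315 t 10.3 j [  38.3   22.4  -16.3    0.   -51.2 -107.2]
shift [ 0.009 -0.001  0.239] turn [-0.001  0.008 -0.   ]
```

Emit:
move_arm(
  motion=[0.01,0,0.04,0,0.01,0,1,0.01,0,0.08,0,0.01,0,1,0.01,0,0.11,0,0.01,0,1,0.01,0,0.14,0,0.01,0,1,0.01,0,0.17,0,0.01,0,1,0.01,0,0.2,0,0.01,0,1,0.01,0,0.2,0,0.01,0,1],
)

```text
time_s: 10.88
tcp_pos: [0.5267, 0.2119, 0.1049]
ee_rot: [[-0.933, -0.36, 0.001], [-0.36, 0.933, 0.0], [-0.001, -0.0, -1.0]]
wrist_force: [-3.0, -0.4, 8.4]
gripper_width: 0.315
```

```bash
python3 mv.py .5263 .2117 .1018
```

```text
tcp [0.5267 0.2119 0.1049] yaw -158.93 F [-2.98 -0.39  8.39] M [-0.087  0.798  0.003] w 0.315 t 10.88 j [  38.3   22.9  -16.8    0.   -50.2 -107.2]
shift [ 0.01  -0.001  0.076] turn [-0.002  0.01  -0.   ]
```

Emit:
move_arm(
  motion=[0.01,0,0.015,0,0.01,0,1,0.01,0,0.03,0,0.01,0,1,0.01,0,0.045,0,0.01,0,1,0.01,0,0.045,0,0.01,0,1],
)

```text
time_s: 11.22
tcp_pos: [0.5267, 0.2119, 0.1037]
ee_rot: [[-0.933, -0.36, 0.001], [-0.36, 0.933, 0.0], [-0.001, -0.0, -1.0]]
wrist_force: [-2.9, -1.1, 7.8]
gripper_width: 0.316
```

```bash
python3 mv.py .5263 .2117 .1018
```

```text
tcp [0.5267 0.2119 0.1037] yaw -158.91 F [-2.92 -1.05  7.77] M [-0.141  0.835  0.037] w 0.316 t 11.22 j [  38.3   23.   -16.9    0.   -50.1 -107.2]
shift [ 0.01  -0.001  0.046] turn [-0.004  0.011 -0.   ]
```

Emit:
move_arm(
  motion=[0.01,0,0.02,0,0.01,0,1,0.01,0,0.035,0,0.01,0,1,0.01,0,0.05,0,0.01,0,1,0.01,0,0.05,0,0.01,0,1],
)

```text
time_s: 11.55
tcp_pos: [0.5267, 0.2119, 0.1029]
ee_rot: [[-0.933, -0.36, 0.001], [-0.36, 0.933, -0.0], [-0.001, -0.001, -1.0]]
wrist_force: [-3.8, -0.2, 10.3]
gripper_width: 0.314
```

```bash
python3 mv.py .5263 .2117 .1018
```

```text
tcp [0.5267 0.2119 0.1029] yaw -158.87 F [-3.78 -0.18 10.3 ] M [-0.206  1.195 -0.01 ] w 0.314 t 11.55 j [ 3.830e+01  2.300e+01 -1.700e+01  1.000e-01 -4.990e+01 -1.072e+02]
shift [ 0.011 -0.001  0.029] turn [-0.007  0.015 -0.   ]
```

Emit:
move_arm(
  motion=[0.01,0,0.06,0,0.01,0,1,0.01,0,0.075,0,0.01,0,1,0.01,0,0.09,0,0.01,0,1,0.01,0,0.1,0,0.01,0,1,0.01,0,0.1,0,0.01,0,1,0.01,0,0.1,0,0.01,0,1],
)

```text
time_s: 12.05
tcp_pos: [0.5267, 0.2119, 0.1028]
ee_rot: [[-0.932, -0.362, 0.003], [-0.362, 0.932, -0.0], [-0.003, -0.001, -1.0]]
wrist_force: [-10.1, -1.5, 21.8]
gripper_width: 0.312
```

```bash
python3 mv.py .5263 .2117 .1018;python3 look.py 8; python3 nose.py 8 0 0 0 a
```

```text
tcp [0.5267 0.2119 0.1028] yaw -158.79 F [-10.09  -1.51  21.79] M [-0.474  2.775 -0.034] w 0.312 t 12.05 j [ 3.830e+01  2.300e+01 -1.710e+01  1.000e-01 -4.980e+01 -1.072e+02]
shift [ 0.012 -0.001  0.025] turn [-0.014  0.03  -0.   ]
```

View pics/n8_a.png

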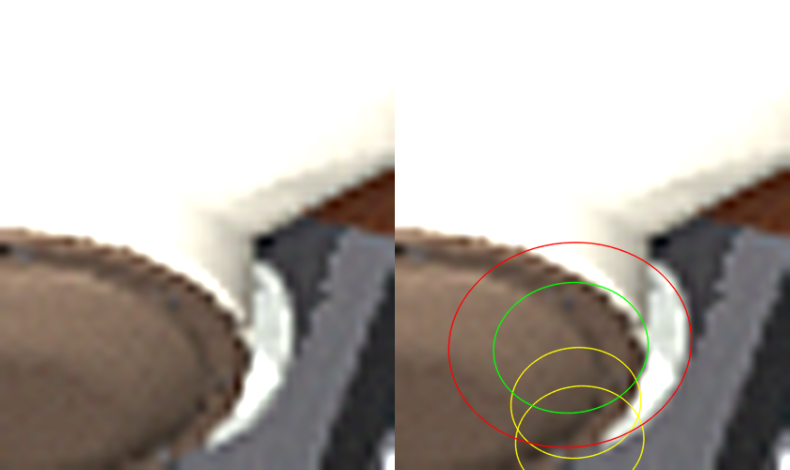

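The collar is on the rim: the TCP stopped dead at 0.1028, the predicted seated height, and the force rose to 22 N. I'll check that the hold is steady without commanding a new move.

Run:
```python
from h import *
from station import r
for i in range(13):
    im=imaging.capture("side" if i<12 else "top"); s=r.sense()
    if i%3==0: print(s["time_s"],s["tcp_pos"].round(4),s["wrist_force"].round(1),round(s["gripper_width"],3),np.degrees(np.arccos(-s["ee_rot"][2,2])).round(2))
    if i==0: cv2.imwrite("pics/side9.png",im)
cv2.imwrite("pics/top9.png",im)
```

```text
12.15 [0.5267 0.2119 0.1028] [-9.4 -1.8 21.9] 0.314 0.16
12.3 [0.5267 0.2119 0.1028] [-8.7 -2.  23.4] 0.313 0.16
12.45 [0.5267 0.2119 0.1028] [-9.1 -2.5 23.1] 0.315 0.16
12.6 [0.5267 0.2119 0.1028] [-8.3 -2.3 23.2] 0.318 0.16
12.75 [0.5267 0.2119 0.1028] [-8.1 -0.4 23.2] 0.312 0.16
```

View pics/side9.png

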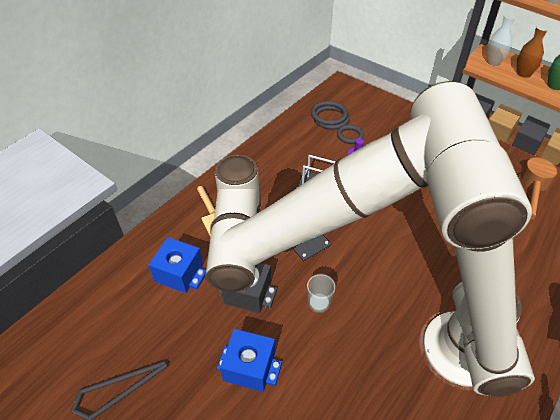

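View pics/top9.png

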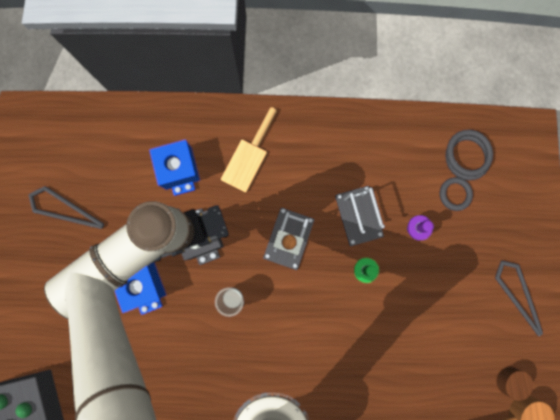

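The hold has been steady for 0.6 s: z constant, force 22–23 N. The top view shows the cone tool at (289,241), the tumbler at (230,301) and the paddle at (245,165), all where they started. I'm handing in.

Run:
```python
from station import r
print(r.finish_job()); s=r.sense(); print(s["time_s"],s["tcp_pos"].round(4),s["wrist_force"].round(1),s["gripper_width"])
```

```text
the job is handed in; nothing more can be done
None
the job is handed in; nothing more can be done
```

I lifted the round-collar plunger off its hook, put its nose in the steel mould's bore and pressed it down until the collar stopped hard on the rim. I handed in at about 12.8 s, with the gripper still holding it down. The hand-in gave no verdict.

**Last checks:**
- **Seating:** the TCP stopped dead at z = 0.1028, the height where the collar should sit at 0.080 on the rim.
- **Push:** it held at 22–23 N for the last 0.6 s with no drift. Less the spring, that leaves roughly 13 N on the mould.
- **Tilt and grip:** the tool was tilted 0.16°, and the gripper opening stayed at 27 mm on the 28 mm handle.
- **Bystanders:** the last pictures show the cone tool, tumbler and paddle where they started.

**What disagreed or could not be seen:**
- The two cameras differed by about 5 mm in y on the bore. I used the side camera because it agreed with the arm, and the nose went in without jamming.
- A steady sideways force of 8–10 N in −x remained at the end. It suggests friction or light wall contact.
- The arm hid most of the collar, so I judged its seating from height and force rather than a clear view.

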